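Switch off the bread warmer and crack its sealed lid

ROBOT

A 6-joint arm with a two-finger parallel gripper is mounted at the origin on the work surface. World frame = base frame: x ahead of the robot, y to its left, z up, the work surface at z = 0. Lengths are in m, angles in rad, forces in N, time in s.
With the tool pointing down it reaches from about 0.275 to 0.875 m from the base axis. Payload 12.5 kg.
Tool frame: the origin (TCP) lies on the centre line of the jaws, within the pads' length; the fingertips stand 22 mm ahead of it and the grasp point (between the pads) lies 3 mm ahead of it; z points along the fingers, y is the line along which they close (so a half turn about z gives the same grasp; the last joint's range is limited). The gripper opens to 85 mm and grips with 20 to 120 N. Pads are 22 mm wide; open, the fingers measure 114 mm over their backs; the gripper's body (76 mm by 85 mm) begins 54 mm behind the grasp point. The pads swing forward as they close: fully open they stand 13 mm farther back than shut.
Start: joints at [-1.217, 0.351, 1.652, -0, 1.139, -0.085], TCP at [0.234, -0.498, 0.253] pointing down, gripper open.
Joint ranges: [-2.75, 2.75], [-0.79, 2.1], [0.01, 2.65], [-1.57, 4.71], [0.07, 3.14], [-2.87, 2.87]. Speed limits (rad/s): [2.22, 2.22, 2.79, 3.14, 3.14, 3.14].

INTERFACE

Orientations are given as a unit quaternion [x, y, z, w].
In Python, from plant import state, get_image, get_calibration, sign_off gives the robot as it stands.
- The arm moves only by the tool servo_tool, never from a script. Its arguments are lists of equal length, an entry for each row: "delta_pos": the shift along the tool's x, y, z in mm, a list of three; "spin": the turn about the tool's z in degrees. A call has 1 to 12 rows; each row shifts and turns the commanded pose from where the row before left it, along the tool's axes as they then stand; what a row does not reach is not made up. A row lasts 1/12 s, in which the tool goes at most 41.7 mm and 7.16 degrees, less where a joint would pass 70% of its speed; a pose out of reach is approached as far as the arm can. A call with a gripper value outside its range is refused whole. "gripper" is the opening, from -1 (shut) to 1 (fully open), so that 0 is half open, set as the call begins (left out, the last holds). The fingers move at their own pace and stop on an object; the grip force is fixed at half the most. Time passes only in rows, so rows that do not move let the fingers close. It gives the time, the measured TCP pose, the force, the opening and the grip force at its end, in the units of the state.
- state(): the state, without advancing time (a new reading comes with each control period).
- get_image(name): name is "side" or "top" or "wrist"; returns the picture (480x640x3 uint8, blue, green, red); there is no depth.
- get_calibration(name): a dict with "fx", "fy", "cx", "cy" (pixels), "rvec" (rotation vector, rad) and "tvec" (3), from world to camera coordinates, as OpenCV has them; the wrist camera has in their place "mount" (4x4, takes a point from camera to tool coordinates, whose origin is the TCP and whose axes are the flange's). Camera axes: x right, y down, z forward; pixel columns grow to the right and rows downward; lengths in m; the calibration is good to about 2 mm. The wrist camera is an equidistant fisheye: a pixel r from the principal point sees the ray r / f radians off the axis. A picture is of the moment at which its call begins: read the wrist's pose just before it. get_calibration takes no time and is no camera call.
- sign_off(): hands the job in; it is judged then, once.
The state is a dict: "time_s": time; "joint_pos": joint angles; "qd": joint speeds; "tau": joint torques, N m; "ee_pos": TCP position; "orientation": TCP orientation; "wrist_force": force on the tool from outside, world axes, zero at the start; "ft_torque": the same for the moment, N m; "gripper_width": finger opening in m; "grasp_force": force on a finger pad.
Only numpy, scipy, OpenCV 4.12 (cv2) and the standard library are available. Lean on these libraries where they do the work, as an engineer would, in place of code of your own. Each camera call takes 0.05 s, during which the arm holds its last target. There are 200 camera calls.

TASK

Turn the bread warmer's heat dial off, fully anticlockwise to its stop, while the lid is still shut. Then pull the lid up until its sticky rubber seal lets go, and hold it only slightly open, with the front edge about 5 cm above the rim, so that the steam can escape; never let it swing wide open. Finish while still holding the lid like that with the gripper, and leave the jam jar, the plate and the butter dish where they are.

Things in the scene. Friction and masses are not known exactly. Their poses are not given: they have to be found in the camera images.
- dial (a joint): heat dial on the grey control box: its angle in rad, 0 = off (anticlockwise end stop, seen from above), growing clockwise to 2.6 = hottest. It stays where it is left (friction 0.04 N m).
- dial_grip (a point): point on the black dial's vertical axis at grip height, 147 mm above the table. Bar grip 42 mm long (own x), 14 mm thick (own y), top 7 mm above this point, on a 44 mm disc whose top is 23 mm below it; axes turn with the dial. A white line marks its pointer end (own -x), which faces the red mark (towards the robot) when off. The lid's side edge is 75 mm to the left, its top 5 mm below this point.
- lid (a joint): opening angle of the lid in rad: 0 = shut on its seal, growing as the front edge rises, to 1.3; front edge 50 mm up = 0.18. The seal holds until the handle is pulled up with about 13 to 15 N, gives way within the first 15 mm of handle travel (0.07 rad), then only the lid's weight is left, 3 to 6 N at the handle. The hinge is loose: let go, the lid falls shut.
- lid_handle (a point): middle of the lid's handle: round black bar 14 mm thick, 150 mm long along own y, on two thin posts 70 mm either side of the middle. When shut it is 182 mm above the table, its axis 40 mm above the lid's flat top (33 mm free below the bar). Own x points from the handle towards the hinge, level when shut; axes move with the lid.
- lid_hinge (a point): middle of the hinge line on the far rim, 130 mm above the table; the line runs along own y. The handle lies 225 mm from it along own -x and 52 mm above it. The lid is a steel frame with a window, 280 mm deep, 340 mm wide, 12 mm thick, about 0.6 kg.
- lid_front_edge (a point): middle of the lower front edge of the lid, 280 mm from the hinge; lies on the rim at 130 mm height when shut.
- warmer: bread warmer, fixed: cream tub 280 mm deep, 340 wide, 130 high, with a grey control box 140 wide, 200 deep, 110 high at its right side seen from the robot. Origin on the table; own x points to the hinge side, own y to the left. Tub spans own x -55 to 225, own y -50 to 290 mm; dial axis at own (0, -125), handle at own (0, 120) mm; when the dial is off its bar lies along own x.
- jam_jar: bystander: loose amber jam jar with red cap, 66 mm wide, 85 mm tall, upright; origin at the centre of its underside.
- plate: bystander: loose white plate, 170 mm wide, 20 mm tall; origin at the centre of its underside.
- butter_dish: bystander: loose butter dish, white base 150 x 100 mm with blue cover, 48 mm tall; origin at the centre of its underside.

How it is judged:
On the way, in this order (a step that is already met when the one before it is completed fails the run):
1. the dial is turned off, to its stop, with the lid still shut (value of joint dial below 0.08 rad and value of joint lid below 0.03 rad), for 0.2 s.
2. the lid is broken free of its seal (value of joint lid above 0.08 rad), for 0.1 s.
At the end, for the whole second after the job is handed in: the dial is within 0.1 rad of its off stop; the lid is still at 0.107 to 0.29 rad (front edge 30 to 80 mm above the rim), moving slower than 0.05 rad/s, carried by the fingers (over 1 N on the lid) and by none of the bystanders; each bystander is within 30 mm of where it started (value of joint dial below 0.1 rad and value of joint lid between 0.107 and 0.29 rad and velocity of joint lid between -0.05 and 0.05 rad/s and contact force between lid and the fingers above 1 N and contact force between lid and jam_jar below 0.1 N and contact force between lid and plate below 0.1 N and contact force between lid and butter_dish below 0.1 N and distance of each of jam_jar, plate, butter_dish from where it was at the start of the episode below 0.03 m); the arm keeps its last pose, push and grip.
It fails at once if the lid swings wide open (front edge more than about 12 cm up) (value of joint lid above 0.45 rad).
It fails at once if a bystander is pushed or knocked over (distance of any of jam_jar, plate, butter_dish from where it was at the start of the episode above 0.03 m or angle between any of jam_jar, plate, butter_dish's own z axis and vertical above 0.5 rad).
It also fails if it takes over 42 s, if anything falls off the work surface, if the arm or the gripper's body presses on something with over 40 N, if the wrist force passes 120 N, or if a joint passes its speed limit or range.

## Working session

There is one attempt and no reset: what is moved stays moved. The work goes in short steps, Python scripts to look and compute and a tool call to move; the robot and the scene stay as the last step left them, time stands still between calls to the robot, and variables do not carry over. Pictures are saved under pics/ and viewed, at most 10 in all, crops included, and the job is handed in when it is done.

Besides the shell and the picture viewer there is one more tool, called after "Emit:" by a JSON object that holds its "api" and its "payload". servo_tool: Moves the arm, as the interface text tells. Its arguments: {"type":"object","properties":{"delta_pos":{"type":"array","items":{"type":"array","items":{"type":"number"}}},"spin":{"type":"array","items":{"type":"number"}},"gripper":{"type":"number"}},"required":["delta_pos","spin"]}

```bash
mkdir -p pics; python3 - <<'E'
from plant import *
import cv2
s=state();print(s['time_s'],s['ee_pos'],s['orientation'],s['wrist_force'],s['gripper_width'])
for n in ('top','side'):
    cv2.imwrite(f'pics/{n}0.png',get_image(n));print(n,get_calibration(n))
print(get_calibration('wrist'))
E
```

```text
0.0 [ 0.23358282 -0.49758777  0.2527442 ] [ 9.76028894e-01  2.17640133e-01 -8.39948177e-05 -6.03167825e-04] [ 0.43866917  0.76650053 -0.12481524] 0.08552236776183147
top {'fx': 487.8245174349504, 'fy': 487.8245174349504, 'cx': 315.5422355654371, 'cy': 237.2841102010322, 'rvec': array([ 2.1966905 , -2.15693624,  0.1342855 ]), 'tvec': array([0.00454993, 0.59003611, 1.34648892])}
side {'fx': 462.89255530188944, 'fy': 462.89255530188944, 'cx': 321.1925897348414, 'cy': 241.80198341923685, 'rvec': array([ 0.59246921, -2.74006174,  1.03893459]), 'tvec': array([0.52368003, 0.23848543, 1.1365984 ])}
{'fx': 371.64829954431775, 'fy': 371.64829954431775, 'cx': 319.68072585122144, 'cy': 242.01944871470286, 'mount': array([[ 1.45010521e-03, -9.58499033e-01, -2.85092091e-01,
         7.31404263e-02],
       [ 9.99998948e-01,  1.38198743e-03,  4.40103632e-04,
         4.08842292e-04],
       [-2.78452177e-05, -2.85092430e-01,  9.58500029e-01,
        -1.21418924e-01],
       [ 0.00000000e+00,  0.00000000e+00,  0.00000000e+00,
         1.00000000e+00]])}
```

View pics/top0.png

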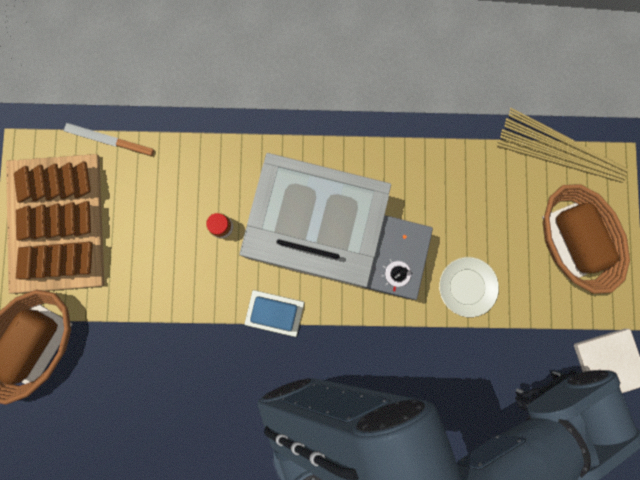

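View pics/side0.png

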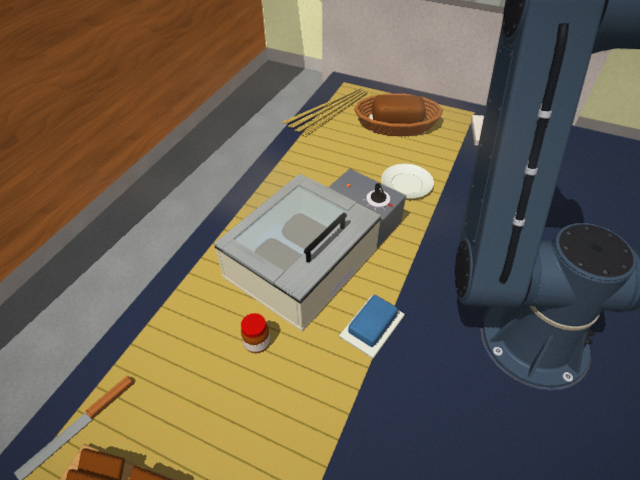

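The top view shows the dial at about (398,273) and the handle bar from (278,241) to (344,260). The jar is at (218,224), the butter dish at (274,313) and the plate at (469,287). Next I'll cast rays for these and zoom in on the dial.

```bash
cat > h.py <<'E'
import numpy as np, cv2
from plant import *
from scipy.spatial.transform import Rotation as R
def ray(n,uv,pose=None):
    c=get_calibration(n);u,v=uv
    x,y=(u-c['cx'])/c['fx'],(v-c['cy'])/c['fy']
    if n=='wrist':
        r=np.hypot(x,y);d=np.array([x*np.sinc(r/np.pi),y*np.sinc(r/np.pi),np.cos(r)])
        M=c['mount'];Q=R.from_quat(pose['orientation']).as_matrix()
        return Q@M[:3,3]+pose['ee_pos'],Q@M[:3,:3]@d
    Q=R.from_rotvec(np.ravel(c['rvec'])).as_matrix()
    return -Q.T@np.ravel(c['tvec']),Q.T@np.array([x,y,1])
def onz(n,uv,z,pose=None):
    o,d=ray(n,uv,pose);return o+d*(z-o[2])/d[2]
E
python3 - <<'E'
from h import *
im=cv2.imread('pics/top0.png')
dark=(im.max(2)<45).astype(np.uint8)
def blob(x0,y0,x1,y1):
    m=np.zeros_like(dark);m[y0:y1,x0:x1]=dark[y0:y1,x0:x1]
    n,l,s,c=cv2.connectedComponentsWithStats(m);i=1+s[1:,4].argmax()
    r=cv2.minAreaRect(np.argwhere(l==i)[:,::-1].astype(np.float32));return c[i],r,s[i]
c,r,s=blob(265,230,355,270);print('handle',c,r,s);h=onz('top',r[0],.186);print(h)
b=cv2.boxPoints(r);print([onz('top',p,.186)[:2].round(4) for p in b])
c,r,s=blob(380,258,416,290);print('dial',c,r,s);print(onz('top',r[0],.15),onz('top',r[0],.124))
for k,uv,z in (('jar',(218,224),.085),('butter',(274,313),.04),('plate',(469,287),.015)):print(k,onz('top',uv,z))
crop=lambda f,x,y,k:cv2.resize(cv2.imread(f)[y-25:y+25,x-30:x+30],None,fx=k,fy=k,interpolation=cv2.INTER_CUBIC)
cv2.imwrite('pics/d0.png',np.hstack([crop('pics/top0.png',398,273,6),crop('pics/side0.png',378,197,6)]))
E
```

```text
handle [308.1622807  249.07017544] ((307.9921875, 249.03024291992188), (62.094688415527344, 3.8731093406677246), 14.470295906066895) [278 240  61  19 228]
[0.54375984 0.03649693 0.186     ]
[array([0.557, 0.113]), array([0.5665, 0.1108]), array([ 0.5305, -0.04  ]), array([ 0.5211, -0.0377])]
dial [398.93233083 272.81954887] ((398.4000549316406, 273.20001220703125), (13.416406631469727, 13.416407585144043), 26.56505012512207) [392 267  15  14 133]
[ 0.48881969 -0.19671218  0.15      ] [ 0.48969958 -0.20164251  0.124     ]
jar [0.61522359 0.2810616  0.085     ]
butter [0.37701343 0.12631008 0.04      ]
plate [ 0.45782667 -0.42370805  0.015     ]
```

View pics/d0.png

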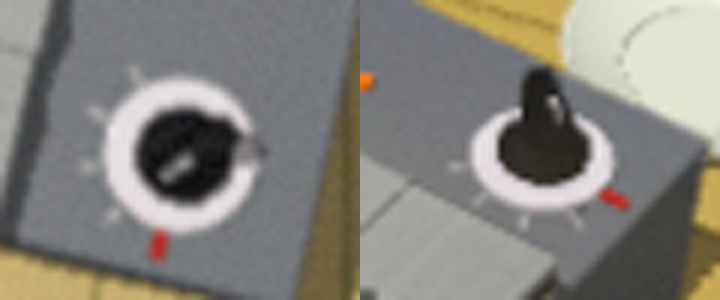

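The zoomed crop shows the pointer line at the lower left, about (162,185), of the dial centre at about (182,152), with the red mark at (158,245). That puts the dial roughly 0.5 rad clockwise of off. I'm moving above the dial for a wrist view.

Emit:
{"api": "servo_tool", "payload": {"delta_pos": [[30, -13.5, 0], [30, -13.5, 0], [30, -13.5, 0], [30, -13.5, 0], [30, -13.5, 0], [30, -13.5, 0], [30, -13.5, 0], [30, -13.5, 0], [30, -13.5, 0], [30, -13.5, 0], [29, -13.5, 0], [28, -13.5, 0]], "spin": [0, 0, 0, 0, 0, 0, 0, 0, 0, 0, 0, 0]}}

```text
time_s: 1.1
ee_pos: [0.4888, -0.198, 0.2531]
orientation: [0.976, 0.218, -0.0, -0.0]
wrist_force: [0.7, -0.6, 0.8]
gripper_width: 0.0859
grasp_force: 0.0
```

Emit:
{"api": "servo_tool", "payload": {"delta_pos": [[0, 0, 0], [0, 0, 0], [0, 0, 0], [0, 0, 0], [0, 0, 0], [0, 0, 0], [0, 0, 0], [0, 0, 0], [0, 0, 0], [0, 0, 0], [0, 0, 0], [0, 0, 0]], "spin": [7, 7, 7, 7, 7, 7, 7, 7, 7, 7, 0, 0]}}

```text
time_s: 2.1
ee_pos: [0.4879, -0.1995, 0.2531]
orientation: [0.925, -0.38, -0.0, -0.0]
wrist_force: [-0.2, -0.4, 0.1]
gripper_width: 0.0854
grasp_force: 0.0
```

```bash
python3 - <<'E'
from h import *
import pickle
s=state();im=get_image('wrist');cv2.imwrite('pics/w1.png',im);pickle.dump(s,open('w1.pkl','wb'))
print(s['ee_pos'],R.from_quat(s['orientation']).as_matrix()[:,0],s['joint_pos'],s['time_s'])
E
```

```text
[ 0.48792501 -0.19948942  0.25309746] [ 7.11540688e-01 -7.02644751e-01 -4.52228263e-04] [-4.76451797e-01  3.09710333e-01  1.71039996e+00  2.15919215e-05
  1.12195004e+00  1.87344287e+00] 2.1
```

View pics/w1.png

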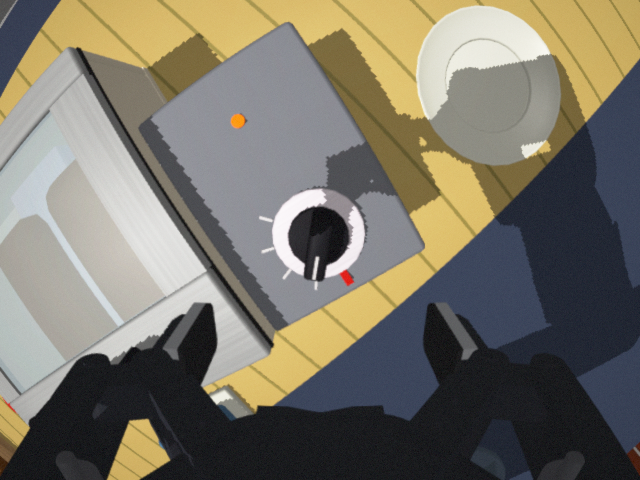

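The bar runs about (320,210)–(314,280), with its white line at (317,258)–(314,277). The red mark is at (347,278) and the disc centre is about (318,236). I'll cast rays for these.

```bash
python3 - <<'E'
from h import *
import pickle
s=pickle.load(open('w1.pkl','rb'));im=cv2.imread('pics/w1.png')
f=lambda uv,z:onz('wrist',uv,z,s)[:2]
dk=(im.max(2)<50).astype(np.uint8);m=np.zeros_like(dk);m[190:285,280:360]=dk[190:285,280:360]
n,l,st,c=cv2.connectedComponentsWithStats(m);i=1+st[1:,4].argmax();print(st[i],c[i])
w=cv2.inRange(im,(190,190,190),(255,255,255));q=np.argwhere(w[252:282,305:325])[:,::-1]+[305,252]
a,b=f((317,258),.154),f((314,277),.154);print('line',a,b,np.degrees(np.arctan2(*(b-a)[::-1])))
print('disc',f((318,236),.124)); r=f((347,278),.11);print('red',r)
hs=cv2.cvtColor(im,cv2.COLOR_BGR2HSV);
m=cv2.inRange(hs,(8,200,150),(25,255,255));m[:90]=0;m[150:]=0;o=cv2.moments(m,True);o=f((o['m10']/o['m00'],o['m01']/o['m00']),.11);print('orange',o,np.degrees(np.arctan2(*(r-o)[::-1])))
big=cv2.resize(im[180:300,250:390],None,fx=5,fy=5,interpolation=cv2.INTER_CUBIC);cv2.imwrite('pics/w1c.png',big)
E
```

```text
[ 292  207   56   74 2405] [320.85114345 237.76299376]
line [ 0.48717149 -0.19607261] [ 0.47936897 -0.1856557 ] 126.8341080835571
disc [ 0.49104908 -0.20053753]
red [ 0.44881804 -0.19005175]
orange [ 0.58917623 -0.21710019] 169.09224414138862
```

View pics/w1c.png

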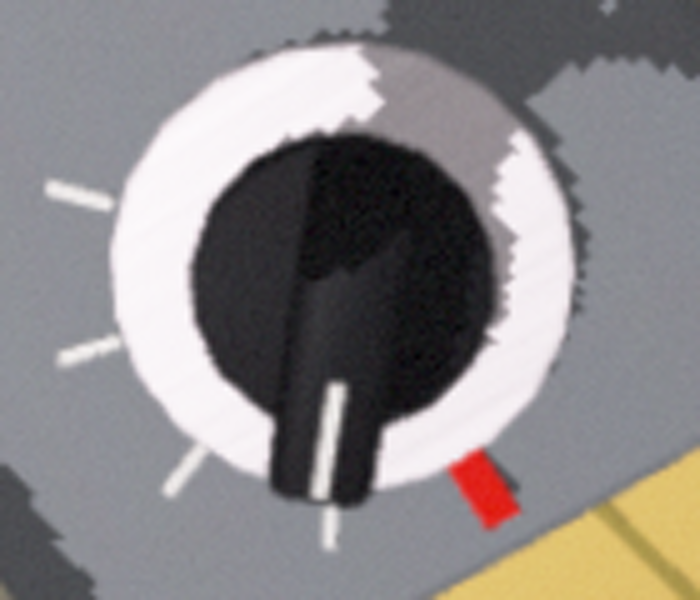

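The pointer is at about 127° world and the off direction is about 167°, so the dial needs roughly 40° anticlockwise. I'm aligning with a small spin, descending and gripping.

Emit:
{"api": "servo_tool", "payload": {"delta_pos": [[1, 0, 0], [0, 0, 0], [0, 0, 14], [0, 0, 14], [0, 0, 14], [0, 0, 14], [0, 0, 14], [0, 0, 14], [0, 0, 10], [0, 0, 6], [0, 0, 0], [0, 0, 0]], "spin": [4, 4, 0, 0, 0, 0, 0, 0, 0, 0, 0, 0], "gripper": 0.3}}

```text
time_s: 3.15
ee_pos: [0.4889, -0.2003, 0.1535]
orientation: [0.896, -0.445, -0.0, 0.0]
wrist_force: [0.6, -0.1, 0.9]
gripper_width: 0.0554
grasp_force: 0.0
```

Emit:
{"api": "servo_tool", "payload": {"delta_pos": [[0, 0, 0], [0, 0, 0], [0, 0, 0], [0, 0, 0], [0, 0, 0], [0, 0, 0], [0, 0, 0], [0, 0, 0]], "spin": [0, 0, 0, 0, 0, 0, 0, 0], "gripper": -1}}

```text
time_s: 3.82
ee_pos: [0.4895, -0.1999, 0.1541]
orientation: [0.895, -0.445, 0.001, -0.001]
wrist_force: [3.0, 3.7, 3.9]
gripper_width: 0.0125
grasp_force: 59.3
```

Emit:
{"api": "servo_tool", "payload": {"delta_pos": [[0, 0, 0], [0, 0, 0], [0, 0, 0], [0, 0, 0], [0, 0, 0], [0, 0, 0], [0, 0, 0], [0, 0, 0], [0, 0, 0], [0, 0, 0]], "spin": [-4, -4, -4, -4, -4, -4, -4, -4, -4, 0]}}

```text
time_s: 4.65
ee_pos: [0.4896, -0.1998, 0.1541]
orientation: [0.99, -0.144, 0.001, -0.0]
wrist_force: [3.3, 5.9, 2.9]
gripper_width: 0.0131
grasp_force: 59.2
```

```bash
python3 - <<'E'
from h import *
s=state();x=R.from_quat(s['orientation']).as_matrix()[:,0];print(np.degrees(np.arctan2(x[1],x[0])),s['wrist_force'],s['ft_torque'],s['ee_pos'])
E
```

```text
-16.609204927246445 [3.34069049 5.85341612 2.89511242] [ 0.86780051 -0.55144959  0.01000947] [ 0.48963254 -0.19979303  0.15407307]
```

Emit:
{"api": "servo_tool", "payload": {"delta_pos": [[0, 0, 0], [0, 0, 0], [0, 0, 0], [0, 0, 0]], "spin": [-2, -2, -1, 0]}}

```text
time_s: 4.98
ee_pos: [0.4897, -0.1998, 0.1541]
orientation: [0.995, -0.103, 0.001, -0.0]
wrist_force: [3.0, 5.2, 3.9]
gripper_width: 0.0125
grasp_force: 60.2
```

```bash
python3 - <<'E'
from h import *
s=state();x=R.from_quat(s['orientation']).as_matrix()[:,0];print(np.degrees(np.arctan2(x[1],x[0])),s['wrist_force'],s['ft_torque'],s['ee_pos'])
E
```

```text
-11.88077345674192 [2.9520867  5.221858   3.85818698] [ 0.79408051 -0.59997953 -0.79458668] [ 0.48969196 -0.19979737  0.15411104]
```

The torque shows the dial is at its stop. I'm releasing it, rising and moving over to the handle.

Emit:
{"api": "servo_tool", "payload": {"delta_pos": [[0, 0, 0], [0, 0, 0], [0, 0, 0], [0, 0, -5], [0, 0, -15], [0, 0, -20], [0, 0, -20], [0, 0, -20], [0, 0, -20], [0, 0, -10], [0, 0, 0]], "spin": [0, 0, 0, 0, 0, 0, 0, 0, 0, 0, 0], "gripper": 0.3}}

```text
time_s: 5.9
ee_pos: [0.4894, -0.2007, 0.2655]
orientation: [0.995, -0.103, 0.002, 0.001]
wrist_force: [-0.5, 0.5, 1.0]
gripper_width: 0.0558
grasp_force: 0.0
```

Emit:
{"api": "servo_tool", "payload": {"delta_pos": [[0, -24, 0], [0, -24, 0], [0, -24, 0], [1, -24, 0], [1, -24, 0], [1, -24, 0], [0, -24, 0], [0, -24, 0], [0, -24, 0], [0, -24, 0], [0, -4, 0], [0, 0, 0]], "spin": [0, 0, 0, 0, 0, 0, 0, 0, 0, 0, 0, 0]}}

```text
time_s: 6.9
ee_pos: [0.5415, 0.0389, 0.2621]
orientation: [0.995, -0.102, -0.001, 0.0]
wrist_force: [-0.1, 0.3, -0.5]
gripper_width: 0.0559
grasp_force: 0.0
```

Emit:
{"api": "servo_tool", "payload": {"delta_pos": [[0, 0, 0], [0, 0, 0], [0, 0, 0], [0, 0, 0], [0, 0, 0], [0, 0, 0], [0, 0, 0], [0, 0, 0], [0, 0, 0], [0, 0, 0], [0, 0, 0], [0, 0, 0]], "spin": [-7, -7, -7, -7, -7, -7, -7, -7, -7, -7, -7, -7], "gripper": 0.3}}

```text
time_s: 7.9
ee_pos: [0.5415, 0.0366, 0.2626]
orientation: [0.807, 0.591, -0.0, -0.0]
wrist_force: [-0.5, 0.4, 0.3]
gripper_width: 0.0556
grasp_force: 0.0
```

Emit:
{"api": "servo_tool", "payload": {"delta_pos": [[0, 0, 0], [0, 0, 0]], "spin": [-5, 0]}}

```text
time_s: 8.07
ee_pos: [0.5415, 0.0368, 0.2627]
orientation: [0.781, 0.625, -0.0, -0.0]
wrist_force: [0.5, -1.0, 0.1]
gripper_width: 0.0555
grasp_force: 0.0
```

```bash
python3 - <<'E'
from h import *
import pickle
s=state();im=get_image('wrist');cv2.imwrite('pics/w2.png',im);pickle.dump(s,open('w2.pkl','wb'))
x=R.from_quat(s['orientation']).as_matrix()[:,0];print(np.degrees(np.arctan2(x[1],x[0])),s['ee_pos'],s['time_s'],s['joint_pos'])
E
```

```text
77.30987783955266 [0.54147659 0.03676399 0.26265873] 8.0667 [-1.78732833e-02  3.28279800e-01  1.65922725e+00 -2.89945995e-04
  1.15508071e+00  2.03728568e-01]
```

View pics/w2.png

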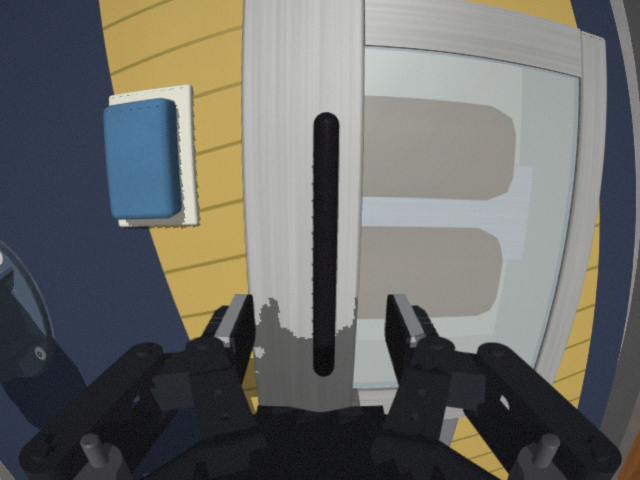

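The bar runs from (326,115) to (324,374), with the fingers straddling it. I'll cast rays on it.

```bash
python3 - <<'E'
from h import *
import pickle
s=pickle.load(open('w2.pkl','rb'));Q=R.from_quat(s['orientation']).as_matrix()
for uv in ((326.5,117),(324.5,372),(325.5,245)):
    p=onz('wrist',uv,.184,s);print(p,(Q.T@(p-s['ee_pos'])*1000).round(1))
E
```

```text
[0.5635598  0.11591875 0.184     ] [82.1  4.2 78.6]
[ 0.52860587 -0.03836135  0.184     ] [-76.1   4.   78.7]
[0.54779747 0.04694957 0.184     ] [11.4  4.  78.6]
```

Emit:
{"api": "servo_tool", "payload": {"delta_pos": [[3, 4, 0], [0, 0, 12], [0, 0, 12], [0, 0, 12], [0, 0, 12], [0, 0, 12], [0, 0, 12], [0, 0, 6], [0, 0, 3], [0, 0, 0], [0, 0, 0]], "spin": [0, 0, 0, 0, 0, 0, 0, 0, 0, 0, 0]}}

```text
time_s: 9.03
ee_pos: [0.5467, 0.0399, 0.1827]
orientation: [0.782, 0.623, 0.0, 0.0]
wrist_force: [-0.7, -0.1, -0.1]
gripper_width: 0.0556
grasp_force: 0.0
```

Emit:
{"api": "servo_tool", "payload": {"delta_pos": [[0, 0, 0], [0, 0, 0], [0, 0, 0], [0, 0, 0], [0, 0, 0], [0, 0, 0], [0, 0, 0], [0, 0, 0]], "spin": [0, 0, 0, 0, 0, 0, 0, 0], "gripper": -1}}

```text
time_s: 9.7
ee_pos: [0.5452, 0.0403, 0.1827]
orientation: [0.782, 0.623, -0.001, -0.001]
wrist_force: [-9.4, 2.2, 9.7]
gripper_width: 0.0118
grasp_force: 58.6
```

Emit:
{"api": "servo_tool", "payload": {"delta_pos": [[0, 0.5, -2], [0, 0.5, -2], [0, 0.5, -2], [0, 0.5, -2], [0, 0.5, -2], [0, 0.5, -2], [0, 1, -3], [0, 1, -3], [0, 1, -3], [0, 1, -3], [0, 0, 0]], "spin": [0, 0, 0, 0, 0, 0, 0, 0, 0, 0, 0]}}

```text
time_s: 10.62
ee_pos: [0.5516, 0.0387, 0.2062]
orientation: [0.782, 0.623, -0.002, -0.002]
wrist_force: [-12.9, 3.7, 3.2]
gripper_width: 0.0118
grasp_force: 61.6
```

Emit:
{"api": "servo_tool", "payload": {"delta_pos": [[0, 1.2, -3], [0, 1.2, -3], [0, 1.2, -3], [0, 1.2, -3], [0, 1.2, -3], [0, 1, -3], [0, 0, 0], [0, 0, 0], [0, 0, 0], [0, 0, 0]], "spin": [0, 0, 0, 0, 0, 0, 0, 0, 0, 0]}}

```text
time_s: 11.45
ee_pos: [0.5586, 0.0371, 0.2251]
orientation: [0.782, 0.623, -0.001, -0.001]
wrist_force: [-14.3, 2.7, 7.3]
gripper_width: 0.0122
grasp_force: 61.4
```

```bash
python3 - <<'E'
from h import *
cv2.imwrite('pics/end.png',np.hstack([get_image('side')[130:400,180:500],get_image('top')[130:400,180:500]]))
print(state()['time_s'])
E
```

```text
11.55
```

View pics/end.png

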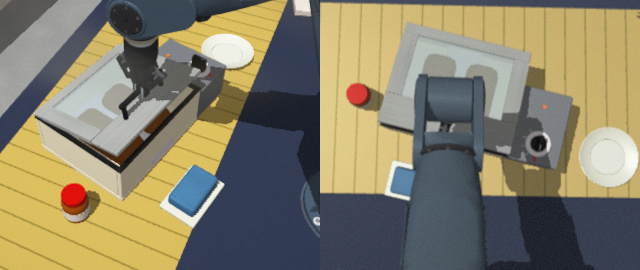

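The lid is slightly open, by roughly 5 cm at the front, and the gripper is holding it. The dial's bar points at the red mark, and the jar, plate and dish look undisturbed.

```bash
python3 -c "
from plant import *
print(sign_off())"
```

```text
the job is handed in; nothing more can be done
None
```

I turned the dial off to its stop with the lid shut, then broke the lid's seal. The job is handed in with the gripper holding the lid about 5 cm open (from tool travel, about 0.19 rad), and the jar, plate and dish were not touched; `sign_off()` returned no verdict.

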